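# Sort the desk things into the smoky trays

### The job

Tidy the mixed handful on the cart into the smoky trays, each thing beside its own kind: the yellow highlighter in the tray with the pens, the chrome staple remover in the tray with the stapler, the wooden stamp in the tray with the ink pad, and the grey mouse in the tray with the USB hub. Set each one down, without dropping it, flat on the free part of the tray's floor and the same way up as it is now, so that nothing leans on a wall or on the contents. Leave the sticky-note pad where it lies.

Things in the scene. Friction and masses are not known exactly. Their poses are not given: they have to be found in the camera images.
- highlighter_center (a point): Loose yellow plastic highlighter, flat-bodied with rounded edges, lying: 104 mm long (its x), 26 mm wide (its y), 15 mm thick (z up). The point is its centre, 7.5 mm above its underside. About 25 g.
- remover_center (a point): Loose chrome claw staple remover, black finger pads, lying on its side (both jaws seen from above): 58 mm long (its x, pivot at -x, fangs at +x), 42 mm wide over the pads (its y; grip it there, pads 32 mm long, centred 2 mm to -x), 20 mm thick (z up). It does not close when squeezed. The point is its centre, 10 mm above its underside. About 45 g.
- stamp_center (a point): Loose wooden block stamp standing upright on its rubber face: pale wood block 60 mm (its x) by 32 mm (its y) by 23 mm high, with a darker round turned handle on top, 25 mm in diameter from 41 to 56 mm above the underside (thinner below and at the top), 65 mm high in all. The point is its centre, 32.5 mm above its underside, on the handle's axis; z up. About 60 g.
- mouse_center (a point): Loose grey computer mouse, no cable, standing on its feet: 100 mm long (its x, black wheel at the +x end), 60 mm wide (its y) with upright sides along its middle up to 22 mm, domed to 36 mm high (z up). The point is its centre, 18 mm above its underside. About 85 g.
- pen_tray_space (a point): Pen tray: smoky see-through acrylic, open, 130 (x) by 170 mm (y), walls 3 mm thick and 26 high, fixed. Upper of two stacked tiers: floor 29 mm, rim 52 mm above the cart. A green highlighter and a dark blue pen lie along its +y end, up to 16 mm high. This point: centre of the free floor, on the floor surface; the free floor is 124 (x) by 122 mm (y). x points away from the robot, z up.
- staple_tray_space (a point): Stapling tray: smoky see-through acrylic, open, 130 (x) by 170 mm (y), walls 3 mm thick and 26 high, fixed. Floor 3 mm, rim 26 mm above the cart. A small red stapler with a black base lies along its -y end, 41 mm high. This point: centre of the free floor, on the floor surface; the free floor is 124 (x) by 122 mm (y). x points away from the robot, z up.
- stamp_tray_space (a point): Stamp tray: smoky see-through acrylic, open, 130 (x) by 170 mm (y), walls 3 mm thick and 26 high, fixed. Floor 3 mm, rim 26 mm above the cart. A black ink pad with violet felt and a small dark wooden stamp stand along its +y end, up to 40 mm high. This point: centre of the free floor, on the floor surface; the free floor is 124 (x) by 122 mm (y). x points away from the robot, z up.
- usb_tray_space (a point): Computer tray: smoky see-through acrylic, open, 130 (x) by 170 mm (y), walls 3 mm thick and 26 high, fixed. Upper of two stacked tiers: floor 29 mm, rim 52 mm above the cart. A silver four-port USB hub and a blue flash drive lie along its -y end, 13 mm high. This point: centre of the free floor, on the floor surface; the free floor is 124 (x) by 122 mm (y). x points away from the robot, z up.
- note_pad: Bystander: a pad of turquoise and pink sticky notes, 75 x 75 mm, 14.5 mm thick, lying loose among the things. The origin is the centre of its underside; z up.
Not all that is in view belongs to the job. Leave any blue look-alike of the part that bears remover_center alone.

How it is judged:
By the outcome, as a careful person would: the job done as asked, in the order asked, and still so for the second after the job is handed in, with the robot touching nothing.
It also fails if it takes over 131 s, if anything falls off the work surface, if the arm or the gripper's body presses on something with over 40 N, if the wrist force passes 120 N, or if a joint passes its speed limit or range.

### The arm

A 6-joint arm with a two-finger parallel gripper is mounted at the origin on the work surface. World frame = base frame: x ahead of the robot, y to its left, z up, the work surface at z = 0. Lengths are in mm, angles in rad, forces in N, time in s.
With the tool pointing down it reaches from about 350 to 975 mm from the base axis. Payload 7.1 kg.
Tool frame: the origin (TCP) lies between the finger pads; the fingertips stand 19 mm ahead of it and the grasp point (between the pads) is the TCP (ctrl.tcp_to_tips is the distance from the TCP to the fingertips, in mm); z points along the fingers, y is the line along which they close (so a half turn about z gives the same grasp; the last joint's range is limited). The gripper opens to 88 mm and grips with 3 to 60 N. Pads are 20 mm wide; open, the fingers measure 115 mm over their backs; the gripper's body (75 mm by 178 mm) begins 61 mm behind the grasp point.
Start: joints at [1.185, 0.423, 1.63, -0, 1.089, -0.019], TCP at [224.112, 583.42, 220.075] pointing down, gripper open.
Joint ranges: [-3, 3], [-0.9, 2.11], [0.09, 2.58], [-1.31, 4.45], [0.11, 2.69], [-2.54, 2.54]. Speed limits (rad/s): [2.39, 2.39, 3.01, 3.14, 3.14, 3.14].

### API

Orientations are given as a rotation vector (axis times angle).
In Python, from workcell import status, optics, ctrl gives the robot as it stands. The module is installed in compiled form; this text tells all that it offers.
- The arm moves only by the shell command python3 -m inch 'ROWS'. ROWS is JSON, a list that holds one entry, the list of rows, each a list of 7 numbers: the shift along the tool's x, y, z in mm, then the turn, a rotation vector about the tool's x, y, z in rad, then the opening in per cent of the stroke, from 0 (shut) to 100 (fully open). A call has 1 to 20 rows; each row is the pose to reach, as a shift and turn from the pose commanded when the call began, along the tool's axes at that moment; what a row does not reach only later rows make up. A row lasts 1/10 s, in which the tool goes at most 50 mm and 8.59 degrees, less where a joint would pass 70% of its speed; a pose out of reach is approached as far as the arm can. A call with a gripper value outside its range is refused whole. The fingers move at their own pace and stop on an object; the grip force is fixed at half the most. Time passes only in rows, so rows that repeat a pose let the fingers close. It gives the time, the measured TCP pose, the force, the opening and the grip force at its end, in the units of the state.
- status.get_obs(): the state, without advancing time (a new reading comes with each control period).
- optics.get_image(name): name is "scene" or "side" or "wrist"; returns a dict with "frame" (384x512x3 uint8, red, green, blue), "fx", "fy", "cx", "cy" (pixels), "rvec" (rotation vector, rad) and "tvec" (3), from world to camera coordinates, as OpenCV has them; the wrist camera has in their place "hand_eye" (4x4, takes a point from camera to tool coordinates, whose origin is the TCP and whose axes are the flange's). Camera axes: x right, y down, z forward; pixel columns grow to the right and rows downward; lengths in mm; the calibration is good to about 2 mm. A picture is of the moment at which its call begins: read the wrist's pose just before it. There is no depth.
- ctrl.close_job(): hands the job in; it is judged then, once.
The state is a dict: "t": time; "qpos": joint angles; "qvel": joint speeds; "joint_torque": joint torques, N m; "ee_pos": TCP position; "orientation": TCP orientation; "ft_force": force on the tool from outside, world axes, zero at the start; "moment": the same for the moment, N m; "width": finger opening in mm; "grasp_force": force on a finger pad.
Only numpy, scipy, OpenCV 4.12 (cv2) and the standard library are available. Lean on these libraries where they do the work, as an engineer would, in place of code of your own. Each camera call takes 0.05 s, during which the arm holds its last target. There are 200 camera calls.

## Working session

There is one attempt and no reset: what is moved stays moved. The work goes in short steps, Python scripts to look and compute and a shell command to move; the robot and the scene stay as the last step left them, time stands still between calls to the robot, and variables do not carry over. Pictures are saved under pics/ and viewed, at most 14 in all, crops included, and the job is handed in when it is done.

```bash
mkdir -p pics
python3 - <<'E'
from workcell import status, optics, ctrl
import cv2
o=status.get_obs(); print(o)
for n in ("scene","side","wrist"):
    d=optics.get_image(n); cv2.imwrite(f"pics/{n}0.png",d["frame"][:,:,::-1])
    print({k:v for k,v in d.items() if k!="frame"})
print(ctrl.tcp_to_tips)
E
```

```text
{'t': 0.0, 'qpos': array([ 1.18500255e+00,  4.23813901e-01,  1.63069309e+00,  1.59084880e-05,
        1.08860042e+00, -1.90253758e-02]), 'qvel': array([-0.00144353,  0.00160067, -0.00036552, -0.00034239,  0.00235136,
        0.00033989]), 'joint_torque': array([-4.79988594e-03, -5.44618177e+01, -2.73660511e+01,  6.39258418e-02,
        2.30316137e-02, -1.17511827e-04]), 'ee_pos': array([223.90019079, 582.91530405, 219.31730797]), 'orientation': array([-5.72847969e-01, -3.08859908e+00,  2.32611505e-03]), 'ft_force': array([ 0.29978689, -0.32029604,  0.36450938]), 'moment': array([ 0.04683982, -0.05292023,  0.02515509]), 'grasp_force': 0.0, 'width': 87.55497319284063}
{'fx': 489.16025452938686, 'fy': 489.16025452938686, 'cx': 251.29781196585637, 'cy': 194.14345004365768, 'rvec': array([ 1.40832284,  2.24277529, -0.81662622]), 'tvec': array([ 197.40670469, -289.83036685, 1615.15886526])}
{'fx': 497.89912523133927, 'fy': 497.89912523133927, 'cx': 259.0246823338452, 'cy': 196.08621611123533, 'rvec': array([ 2.17096797, -0.5350075 ,  0.26608357]), 'tvec': array([-413.78863699,  186.08000929, 1183.1400924 ])}
{'fx': 277.9202216005053, 'fy': 277.9202216005053, 'cx': 259.67347551220917, 'cy': 195.12849002987963, 'hand_eye': array([[ 5.44724582e-04, -9.55225563e-01, -2.95878060e-01,
         8.19584638e+01],
       [ 9.99999850e-01,  5.39255892e-04,  1.00086795e-04,
        -3.69210305e-01],
       [ 6.39485219e-05, -2.95878070e-01,  9.55225713e-01,
        -1.63871990e+02],
       [ 0.00000000e+00,  0.00000000e+00,  0.00000000e+00,
         1.00000000e+00]])}
19.0
```

View pics/scene0.png

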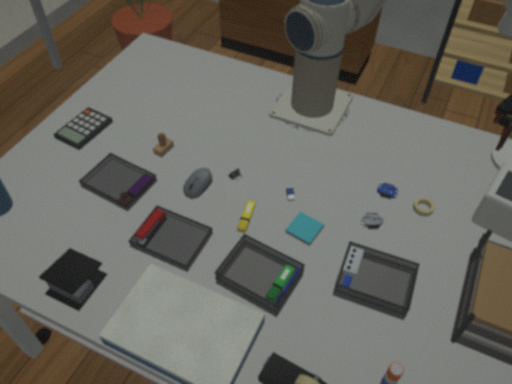

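View pics/side0.png

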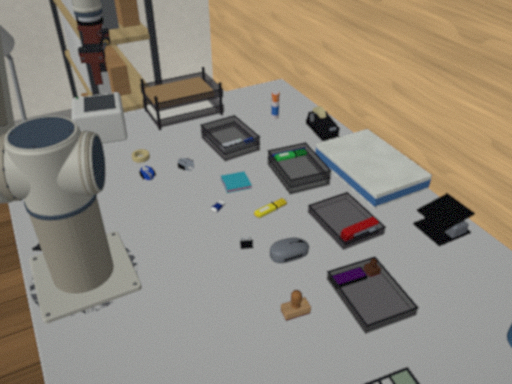

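View pics/wrist0.png

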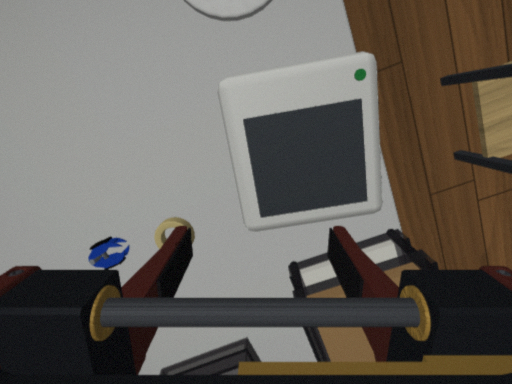

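The scene view shows the trays: stamp (117,180), staple (171,237), pen (260,273) and USB (376,278). The objects are stamp (164,143), mouse (198,181), highlighter (246,215), remover (372,219) with its blue decoy at (387,190), and pad (305,228). I'll cast these roughly, then measure them with the wrist camera.

```bash
cat > h.py <<'E'
import numpy as np, cv2
from scipy.spatial.transform import Rotation as Rn
from workcell import status, optics, ctrl
def cam(name):
    o=status.get_obs(); d=optics.get_image(name)
    if name=="wrist":
        T=d["hand_eye"]; Rt=Rn.from_rotvec(o["orientation"]).as_matrix()
        Rw=Rt@T[:3,:3]; C=Rt@T[:3,3]+o["ee_pos"]
    else:
        Rw=cv2.Rodrigues(d["rvec"])[0].T; C=-Rw@d["tvec"]
    d["R"],d["C"]=Rw,C
    return d
def cast(d,uv,z):
    uv=np.atleast_2d(np.asarray(uv,float))
    r=np.c_[(uv[:,0]-d["cx"])/d["fx"],(uv[:,1]-d["cy"])/d["fy"],np.ones(len(uv))]@d["R"].T
    return d["C"]+r*((z-d["C"][2])/r[:,2])[:,None]
def proj(d,P):
    p=(np.atleast_2d(P)-d["C"])@d["R"]
    return np.c_[p[:,0]/p[:,2]*d["fx"]+d["cx"],p[:,1]/p[:,2]*d["fy"]+d["cy"]]
def row(pos,yaw=None,base=None):
    "row to bring TCP to pos, tool y axis to world angle yaw (mod pi, deg), tool down"
    o=status.get_obs(); R=Rn.from_rotvec(o["orientation"]); 
    s=R.inv().apply(np.asarray(pos,float)-o["ee_pos"])
    M=R.as_matrix(); cur=np.degrees(np.arctan2(M[1,1],M[0,1]))
    out=list(s.round(1))
    if yaw is not None:
        opts=[(yaw-cur+180*k) for k in range(-3,4)]
        # joint 6 grows with tool turn about +z (=-world yaw); j1 changes too
        q1=np.arctan2(pos[1],pos[0])-np.arctan2(o["ee_pos"][1],o["ee_pos"][0])
        best=[(round(a,1),round(o["qpos"][5]-np.radians(a)+q1,2)) for a in opts]
        out.append([(b[0],round(-np.radians(b[0]),3),'j6?',b[1]) for b in best if abs(b[1])<2.6])
    print("xyz, now yaw %.1f"%cur,out); 
def save(d,n,box=None,s=1):
    f=d["frame"][:,:,::-1]
    if box: f=f[box[1]:box[3],box[0]:box[2]]
    cv2.imwrite(f"pics/{n}.png",cv2.resize(f,None,fx=s,fy=s,interpolation=cv2.INTER_CUBIC))
E
python3 - <<'E'
from h import *
d=cam("scene")
for n,u,z in [("stampT",(117,181),3),("stapT",(171,238),3),("penT",(260,274),29),("usbT",(376,279),29),("stamp",(163,148),12),("mouse",(198,182),18),("hl",(247,216),7),("rem",(372,220),10),("blue",(387,190),10),("pad",(305,228),14)]:
    print(n,cast(d,u,z)[0].round())
E
```

```text
stampT [ 553. -378.    3.]
stapT [ 655. -135.    3.]
penT [666. 124.  29.]
usbT [558. 378.  29.]
stamp [ 389. -326.   12.]
mouse [ 467. -161.   18.]
hl [507.  12.   7.]
rem [377. 318.  10.]
blue [256. 325.  10.]
pad [482. 168.  14.]
```

Run:
```python
from h import *
row((680,75,270),96)
```

```text
xyz, now yaw 69.0 [np.float64(-607.9), np.float64(-310.8), np.float64(-50.1), [(np.float64(-153.0), np.float64(2.67), 'j6?', np.float64(1.56)), (np.float64(27.0), np.float64(-0.471), 'j6?', np.float64(-1.58))]]
```

Run:
```python
from h import *
row((600,20,260),0)
```

```text
xyz, now yaw 69.0 [np.float64(-553.0), np.float64(-390.8), np.float64(-40.0), [(np.float64(-69.0), np.float64(1.204), 'j6?', np.float64(0.01))]]
```

```bash
python3 -m inch '[[[-553,-391,-40,0,0,1.204,100],[-553,-391,-40,0,0,1.204,100],[-553,-391,-40,0,0,1.204,100],[-553,-391,-40,0,0,1.204,100],[-553,-391,-40,0,0,1.204,100],[-553,-391,-40,0,0,1.204,100],[-553,-391,-40,0,0,1.204,100],[-553,-391,-40,0,0,1.204,100],[-553,-391,-40,0,0,1.204,100],[-553,-391,-40,0,0,1.204,100],[-553,-391,-40,0,0,1.204,100],[-553,-391,-40,0,0,1.204,100],[-553,-391,-40,0,0,1.204,100],[-553,-391,-40,0,0,1.204,100],[-553,-391,-40,0,0,1.204,100],[-553,-391,-40,0,0,1.204,100],[-553,-391,-40,0,0,1.204,100]]]'
python3 - <<'E'
from h import *
d=cam("wrist"); save(d,"w1"); np.save("w1.npy",d,allow_pickle=True)
o=status.get_obs(); print(o["t"],o["qpos"].round(2),o["qvel"].round(3))
E
```

```text
t: 1.9
ee_pos: [599.2, 21.0, 259.7]
orientation: [-2.22, -2.222, 0.001]
ft_force: [-0.4, -0.2, 0.7]
width: 88.1
grasp_force: 0.0
1.95 [0.02 0.34 1.65 0.   1.15 0.01] [ 0.005 -0.002 -0.001 -0.002 -0.002 -0.002]
```

View pics/w1.png

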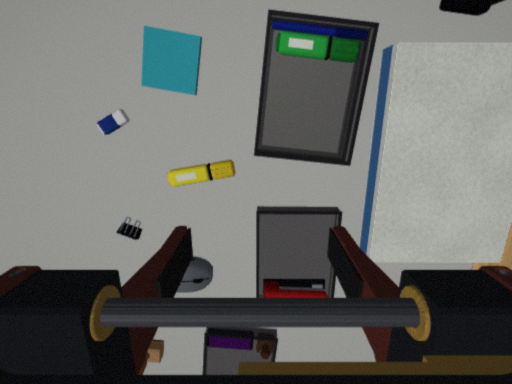

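The highlighter spans (168,178) to (234,168). The pen tray is the quad (270,12), (377,22), (350,163), (256,155), with the green highlighter at its upper (+y) end. The note pad is at (171,60).

```bash
cat >> h.py <<'E'
def load(n): return np.load(n+".npy",allow_pickle=True).item()
def comp(mask,seed=None,box=None):
    m=mask.astype(np.uint8)
    if box: k=np.zeros_like(m); k[box[1]:box[3],box[0]:box[2]]=1; m&=k
    n,l,s,c=cv2.connectedComponentsWithStats(m)
    i=1+np.argmax(s[1:,4]); return (l==i).astype(np.uint8)
def rect(d,m,z):
    c=max(cv2.findContours(m,cv2.RETR_EXTERNAL,cv2.CHAIN_APPROX_NONE)[0],key=cv2.contourArea)[:,0]
    w=cast(d,c,z)[:,:2].astype(np.float32); (cx,cy),(a,b),t=cv2.minAreaRect(w)
    if a<b: a,b,t=b,a,t+90
    return np.round([cx,cy,a,b,(t+90)%180-90],1)
def quad(d,m,zs):
    c=max(cv2.findContours(m,cv2.RETR_EXTERNAL,cv2.CHAIN_APPROX_NONE)[0],key=cv2.contourArea)
    h=cv2.convexHull(c); e=2
    while True:
        q=cv2.approxPolyDP(h,e,True)[:,0]
        if len(q)<=4: break
        e+=.5
    print("px",q.tolist())
    for z in zs:
        w=cast(d,q,z)[:,:2]; print(z,"c",w.mean(0).round(1),"sides",np.linalg.norm(w-np.roll(w,-1,0),axis=1).round(1),"ang",[round(float(np.degrees(np.arctan2(*(np.roll(w,-1,0)-w)[i][::-1]))),1) for i in range(len(w))])
E
python3 - <<'E'
from h import *
d=load("w1"); hsv=cv2.cvtColor(d["frame"],cv2.COLOR_RGB2HSV); H,S,V=cv2.split(hsv)
m=comp((H>20)&(H<38)&(S>120)&(V>80),box=(140,140,260,210)); m=cv2.morphologyEx(m,cv2.MORPH_CLOSE,np.ones((5,5)))
for z in(0,7,13): print("hl",z,rect(d,m,z))
for u in [(310,90),(300,240),(60,200)]: print(hsv[u[1],u[0]])
m=comp((V<110),box=(240,0,385,175)); print(m.sum()); quad(d,m,(26,52))
p=comp((H>85)&(H<100)&(S>120),box=(130,20,215,110)); print("pad",rect(d,p,14.5))
E
```

```text
hl 0 [485.4   3.6  64.1  26.3  10.1]
hl 7 [487.3   5.2  63.   25.9  10.1]
hl 13 [488.9   6.6  62.1  25.5  10.1]
[40  9 82]
[10 10 75]
[ 75   3 149]
14397
px [[269, 9], [378, 23], [349, 165], [254, 155]]
26 c [668.8 122.9] sides [138.  181.7 138.3 182.6] ang [-6.3, -96.0, 174.1, 83.9]
52 c [664.2 121.6] sides [128.9 169.8 129.3 170.6] ang [-6.3, -96.0, 174.1, 83.9]
pad [478.5 163.8  73.9  72.6  -9.5]
```

Run:
```python
from h import *
d=load("w1"); hsv=cv2.cvtColor(d["frame"],cv2.COLOR_RGB2HSV); H,S,V=cv2.split(hsv)
m=((H>20)&(H<38)&(S>100)&(V>60)).astype(np.uint8); k=m*0; k[140:210,140:260]=1; m&=k; m=cv2.morphologyEx(m,cv2.MORPH_CLOSE,np.ones((9,9)))
for z in(0,7.5): r=rect(d,m,z);print("hl",z,r)
row((r[0],r[1],30),r[4]+90)
```

```text
hl 0 [506.1   7.3 107.   26.8  10.1]
hl 7.5 [507.8   8.9 105.2  26.4  10.1]
xyz, now yaw 0.1 [np.float64(-12.3), np.float64(-91.3), np.float64(229.9), [(np.float64(-80.0), np.float64(1.396), 'j6?', np.float64(1.39)), (np.float64(100.0), np.float64(-1.745), 'j6?', np.float64(-1.75))]]
```

```bash
python3 -m inch '[[[-12,-91,180,0,0,1.396,60],[-12,-91,180,0,0,1.396,60],[-12,-91,180,0,0,1.396,60],[-12,-91,180,0,0,1.396,60],[-12,-91,180,0,0,1.396,60],[-12,-91,180,0,0,1.396,60],[-12,-91,180,0,0,1.396,60],[-12,-91,180,0,0,1.396,60],[-12,-91,180,0,0,1.396,60],[-12,-91,180,0,0,1.396,60],[-12,-91,200,0,0,1.396,60],[-12,-91,220,0,0,1.396,60],[-12,-91,232,0,0,1.396,60],[-12,-91,238,0,0,1.396,60],[-12,-91,238,0,0,1.396,60],[-12,-91,238,0,0,1.396,60]]]'
python3 - <<'E'
from h import *
row((507.6,8.7,21.5),100)
d=cam("wrist"); save(d,"w2"); d=cam("side"); save(d,"s2",(190,150,340,260),5)
E
```

```text
t: 3.55
ee_pos: [509.4, 8.3, 22.5]
orientation: [3.13, 0.275, 0.001]
ft_force: [0.3, 0.2, 0.1]
width: 52.3
grasp_force: 0.0
xyz, now yaw -80.0 [np.float64(-1.7), np.float64(-0.7), np.float64(1.0), [(np.float64(-0.0), np.float64(0.0), 'j6?', np.float64(1.39)), (np.float64(180.0), np.float64(-3.142), 'j6?', np.float64(-1.75))]]
```

View pics/w2.png

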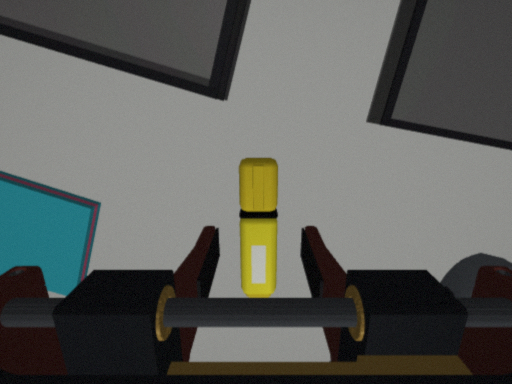

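The highlighter lies centred between the fingers (x≈258 px) and aligned with them. I'll grip and lift.

```bash
python3 -m inch '[[[-1.5,-0.5,1,0,0,0,30],[-1.5,-0.5,1,0,0,0,0],[-1.5,-0.5,1,0,0,0,0],[-1.5,-0.5,1,0,0,0,0],[-1.5,-0.5,1,0,0,0,0],[-1.5,-0.5,1,0,0,0,0],[-1.5,-0.5,1,0,0,0,0],[-1.5,-0.5,-10,0,0,0,0],[-1.5,-0.5,-40,0,0,0,0],[-1.5,-0.5,-80,0,0,0,0],[-1.5,-0.5,-80,0,0,0,0]]]'
python3 - <<'E'
from h import *
row((662,100.7,110),84)
E
```

```text
t: 4.75
ee_pos: [510.8, 8.3, 106.9]
orientation: [3.129, 0.274, 0.013]
ft_force: [-0.1, 0.1, 0.4]
width: 0.6
grasp_force: 0.0
xyz, now yaw -80.0 [np.float64(165.0), np.float64(-64.7), np.float64(-1.9), [(np.float64(-16.0), np.float64(0.279), 'j6?', np.float64(1.8)), (np.float64(164.0), np.float64(-2.862), 'j6?', np.float64(-1.34))]]
```

Run:
```python
from h import *
d=cam("wrist"); save(d,"w3"); np.save("w3.npy",d,allow_pickle=True)
```

```text
(no output)
```

View pics/w3.png

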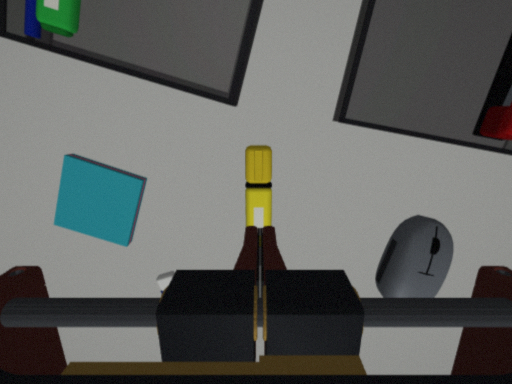

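The highlighter is still on the cart at (258,190), so the lift started before the fingers had finished closing. I'll re-measure and wait longer this time.

Run:
```python
from h import *
d=load("w3"); hsv=cv2.cvtColor(d["frame"],cv2.COLOR_RGB2HSV); H,S,V=cv2.split(hsv)
ys,xs=np.where(((H>20)&(H<38)&(S>100)&(V>60))[130:215,220:300]); ys+=130; xs+=220
top=cast(d,(xs[ys<ys.min()+2].mean(),ys.min()),10)[0]
mid=[cast(d,(xs[ys==r].mean(),r),12)[0][:2] for r in (155,180,205)]
print("tip end",top.round(1),np.round(mid,1), "yaw",np.degrees(np.arctan2(mid[2][1]-mid[0][1],mid[2][0]-mid[0][0])))
yaw=np.radians(10); print("centre", top[:2]-52*np.array([np.cos(yaw),np.sin(yaw)]))
row((507.6,8.7,20.5),100)
```

```text
tip end [558.8  17.9  10. ] [[550.7  16.7]
 [527.1  12.5]
 [502.3   7.7]] yaw -169.48196273942006
centre [507.54381569   8.83808024]
xyz, now yaw -80.0 [np.float64(-2.4), np.float64(-0.8), np.float64(84.4), [(np.float64(-0.0), np.float64(0.0), 'j6?', np.float64(1.39)), (np.float64(180.0), np.float64(-3.142), 'j6?', np.float64(-1.75))]]
```

```bash
python3 -m inch '[[[-2,-1,30,0,0,0,60],[-2,-1,30,0,0,0,60],[-2,-1,30,0,0,0,60],[-2,-1,30,0,0,0,60],[-2,-1,30,0,0,0,60],[-2,-1,30,0,0,0,60],[-2,-1,30,0,0,0,60],[-2,-1,60,0,0,0,60],[-2,-1,75,0,0,0,60],[-2,-1,82,0,0,0,60],[-2,-1,84,0,0,0,60],[-2,-1,84,0,0,0,60],[-2,-1,84,0,0,0,0],[-2,-1,84,0,0,0,0],[-2,-1,84,0,0,0,0],[-2,-1,84,0,0,0,0],[-2,-1,84,0,0,0,0],[-2,-1,84,0,0,0,0],[-2,-1,84,0,0,0,0],[-2,-1,84,0,0,0,0]]]'
```

```text
t: 6.8
ee_pos: [505.4, 9.0, 18.1]
orientation: [3.13, 0.274, -0.0]
ft_force: [-0.6, 0.0, 0.7]
width: 0.6
grasp_force: 0.0
```

Run:
```python
from h import *
d=cam("wrist"); a=d["frame"]; s=cam("side"); f=s["frame"][170:250,220:330]; f=cv2.resize(f,None,fx=4,fy=4,interpolation=cv2.INTER_CUBIC)
a=cv2.resize(a[130:],(512,254)); 
im=np.zeros((600,512,3),np.uint8); im[:254]=a; im[260:580,:440]=f; cv2.imwrite("pics/w4.png",im[:,:,::-1])
print(status.get_obs()["ee_pos"],status.get_obs()["width"],status.get_obs()["grasp_force"])
```

```text
[505.36626345   8.9721153   18.05085924] 0.38962898293780457 0.0
```

View pics/w4.png

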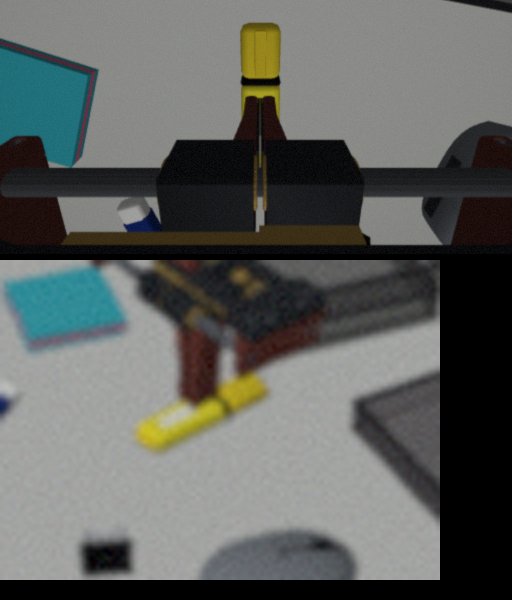

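The fingers have shut just above the highlighter, so the tips are higher than I assumed. I'll triangulate them.

Run:
```python
from h import *
w=cam("wrist"); s=cam("side"); o=status.get_obs(); R=Rn.from_rotvec(o["orientation"]).as_matrix()
for L in (0,8,19): 
    P=o["ee_pos"]+R@[0,0,L]; print(L,"wrist",proj(w,P).round(),"side",proj(s,P).round())
    for dx in(10,-10): print("   ",proj(w,o["ee_pos"]+R@[dx,0,L]).round(),proj(s,o["ee_pos"]+R@[dx,0,L]).round())
print("hl top in side",proj(s,[[507,8.8,15],[507,8.8,0],[559,18,8],[456,0,8]]).round())
cv2.imwrite("pics/s5.png",cv2.resize(s["frame"][180:240,240:300,::-1],None,fx=9,fy=9,interpolation=cv2.INTER_CUBIC))
```

```text
0 wrist [[259. 240.]] side [[270. 205.]]
    [[259. 225.]] [[273. 204.]]
    [[259. 253.]] [[267. 206.]]
8 wrist [[259. 234.]] side [[270. 207.]]
    [[259. 221.]] [[273. 206.]]
    [[259. 248.]] [[267. 209.]]
19 wrist [[259. 228.]] side [[270. 210.]]
    [[259. 215.]] [[272. 209.]]
    [[259. 240.]] [[267. 212.]]
hl top in side [[270. 206.]
 [270. 210.]
 [285. 201.]
 [255. 215.]]
```

View pics/s5.png

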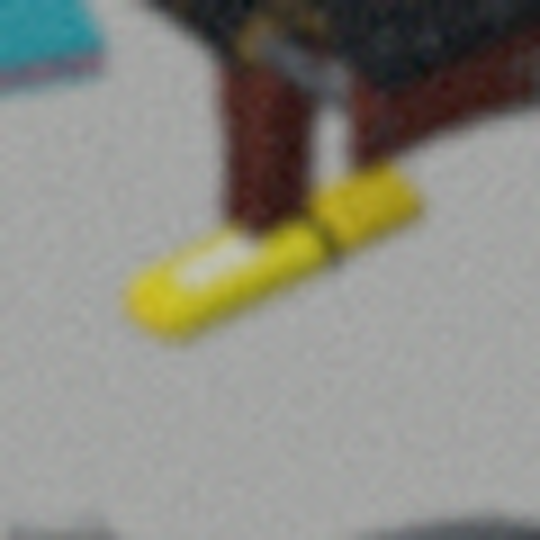

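The tips sit at about the highlighter's top while the TCP reads 18, so in practice the tips are level with the reported TCP, not 19 mm ahead. I'll open and go down in small steps while watching the force.

```bash
python3 -m inch '[[[2,0,-3,0,0,0,60],[2,0,-3,0,0,0,60],[2,0,-3,0,0,0,60],[2,0,-3,0,0,0,60],[2,0,-3,0,0,0,60],[2,0,-3,0,0,0,60],[2,0,-3,0,0,0,60],[2,0,2,0,0,0,60],[2,0,6,0,0,0,60],[2,0,9,0,0,0,60],[2,0,11,0,0,0,60],[2,0,12,0,0,0,60]]]'
python3 -m inch '[[[0,0,0,0,0,0,0],[0,0,0,0,0,0,0],[0,0,0,0,0,0,0],[0,0,0,0,0,0,0],[0,0,0,0,0,0,0],[0,0,0,0,0,0,0],[0,0,0,0,0,0,0],[0,0,0,0,0,0,0],[0,0,0,0,0,0,0]]]'
```

```text
t: 8.2
ee_pos: [507.2, 9.3, 5.7]
orientation: [-3.13, -0.274, 0.001]
ft_force: [-0.3, -0.2, -0.2]
width: 52.4
grasp_force: 0.0
t: 9.1
ee_pos: [507.5, 9.3, 6.2]
orientation: [3.13, 0.274, 0.0]
ft_force: [-0.0, 0.7, 3.0]
width: 25.5
grasp_force: 30.0
```

Gripped at width 25.5 and 30 N. I'll lift and carry it.

```bash
python3 -m inch '[[[0,0,-20,0,0,0,0],[0,0,-60,0,0,0,0],[0,0,-95,0,0,0,0],[0,0,-95,0,0,0,0]]]'
python3 - <<'E'
from h import *
row((662,101,100),84)
E
```

```text
t: 9.5
ee_pos: [510.2, 9.3, 104.9]
orientation: [3.129, 0.274, 0.011]
ft_force: [0.4, -0.5, -1.1]
width: 25.6
grasp_force: 30.0
xyz, now yaw -80.0 [np.float64(165.4), np.float64(-63.9), np.float64(6.0), [(np.float64(-16.0), np.float64(0.279), 'j6?', np.float64(1.8)), (np.float64(164.0), np.float64(-2.862), 'j6?', np.float64(-1.34))]]
```

```bash
python3 -m inch '[[[168,-63.5,0,0,0,0.279,0],[168,-63.5,0,0,0,0.279,0],[168,-63.5,0,0,0,0.279,0],[168,-63.5,0,0,0,0.279,0],[168,-63.5,0,0,0,0.279,0],[168,-63.5,0,0,0,0.279,0],[168,-63.5,0,0,0,0.279,0],[168,-63.5,0,0,0,0.279,0]]]'
python3 - <<'E'
from h import *
row((662,101,36),84)
d=cam("wrist"); save(d,"w6"); np.save("w6.npy",d,allow_pickle=True)
E
```

```text
t: 10.3
ee_pos: [660.4, 100.3, 100.6]
orientation: [3.137, -0.165, -0.002]
ft_force: [-1.0, -0.1, 0.4]
width: 25.5
grasp_force: 30.0
xyz, now yaw -96.0 [np.float64(1.6), np.float64(-0.9), np.float64(64.6), [(np.float64(0.0), np.float64(-0.0), 'j6?', np.float64(1.81)), (np.float64(180.0), np.float64(-3.142), 'j6?', np.float64(-1.33))]]
```

View pics/w6.png

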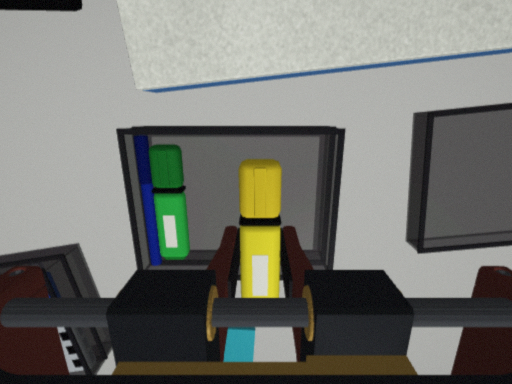

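The highlighter is held parallel to the tray sides and over the free floor, at col 260 between the pens (185) and the right wall (325). I'll lower it.

```bash
python3 -m inch '[[[1.5,-1,35,0,0,0,0],[1.5,-1,50,0,0,0,0],[1.5,-1,58,0,0,0,0],[1.5,-1,62,0,0,0,0],[1.5,-1,64,0,0,0,0],[1.5,-1,64.5,0,0,0,0],[1.5,-1,65,0,0,0,0],[1.5,-1,65,0,0,0,0]]]'
```

```text
t: 11.15
ee_pos: [663.7, 102.0, 36.7]
orientation: [-3.137, 0.163, -0.001]
ft_force: [-0.5, 0.6, -0.8]
width: 25.8
grasp_force: 30.0
```

```bash
python3 -m inch '[[[0,0,0.7,0,0,0,0],[0,0,1.2,0,0,0,0],[0,0,1.2,0,0,0,0]]]'
```

```text
t: 11.45
ee_pos: [663.6, 101.9, 35.3]
orientation: [-3.137, 0.164, -0.001]
ft_force: [-1.1, -0.1, 2.8]
width: 25.6
grasp_force: 30.0
```

```bash
python3 -m inch '[[[0,0,0,0,0,0,55],[0,0,0,0,0,0,55],[0,0,0,0,0,0,55],[0,0,0,0,0,0,55],[0,0,0,0,0,0,55],[0,0,0,0,0,0,55],[0,0,-15,0,0,0,55],[0,0,-50,0,0,0,55],[0,0,-100,0,0,0,55],[0,0,-100,0,0,0,55],[0,0,-100,0,0,0,55]]]';  python3 - <<'E'
from h import *
row((490,270,250),28)
d=cam("wrist"); save(d,"w7")
E
```

```text
t: 12.55
ee_pos: [664.5, 102.1, 137.5]
orientation: [-3.137, 0.164, -0.006]
ft_force: [-0.2, -0.2, 0.2]
width: 48.3
grasp_force: 0.0
xyz, now yaw -96.0 [np.float64(-190.6), np.float64(-149.0), np.float64(-113.1), [(np.float64(124.0), np.float64(-2.164), 'j6?', np.float64(-0.0))]]
```

View pics/w7.png

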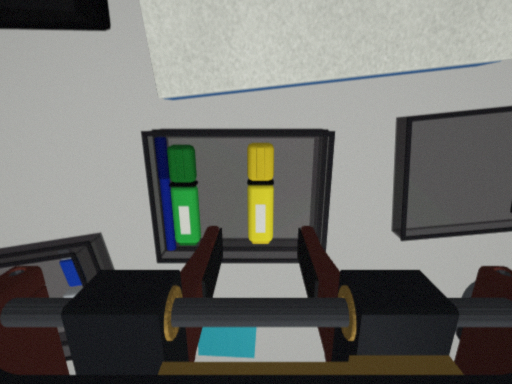

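The highlighter lies flat on the free floor, clear of the walls and the pens. Next is the remover survey.

```bash
python3 -m inch '[[[-190,-149,-113,0,0,-2.164,100],[-190,-149,-113,0,0,-2.164,100],[-190,-149,-113,0,0,-2.164,100],[-190,-149,-113,0,0,-2.164,100],[-190,-149,-113,0,0,-2.164,100],[-190,-149,-113,0,0,-2.164,100],[-190,-149,-113,0,0,-2.164,100],[-190,-149,-113,0,0,-2.164,100],[-190,-149,-113,0,0,-2.164,100],[-190,-149,-113,0,0,-2.164,100],[-190,-149,-113,0,0,-2.164,100],[-190,-149,-113,0,0,-2.164,100],[-190,-149,-113,0,0,-2.164,100],[-190,-149,-113,0,0,-2.164,100],[-190,-149,-113,0,0,-2.164,100],[-190,-149,-113,0,0,-2.164,100],[-190,-149,-113,0,0,-2.164,100]]]'
python3 - <<'E'
from h import *
d=cam("wrist"); np.save("w8.npy",d,allow_pickle=True)
P=[(377,318,10),(558,378,29),(482,168,14)]; print(proj(d,P).round())
c=proj(d,P[0])[0].astype(int); f=d["frame"][:,:,::-1].copy()
x0=max(0,c[0]-35);y0=max(0,c[1]-30); cr=cv2.resize(f[y0:y0+60,x0:x0+70],None,fx=4,fy=4,interpolation=cv2.INTER_CUBIC); print(x0,y0)
im=np.zeros((600,800,3),np.uint8); im[:384,:512]=f; im[384-24:600,520:800]=cr[:240]; cv2.imwrite("pics/w8.png",im)
E
```

```text
t: 14.3
ee_pos: [489.3, 269.6, 246.8]
orientation: [-1.62, -2.691, 0.003]
ft_force: [-0.9, 0.2, -0.1]
width: 87.9
grasp_force: 0.0
[[204.  98.]
 [344. 123.]
 [225. 223.]]
169 68
```

View pics/w8.png

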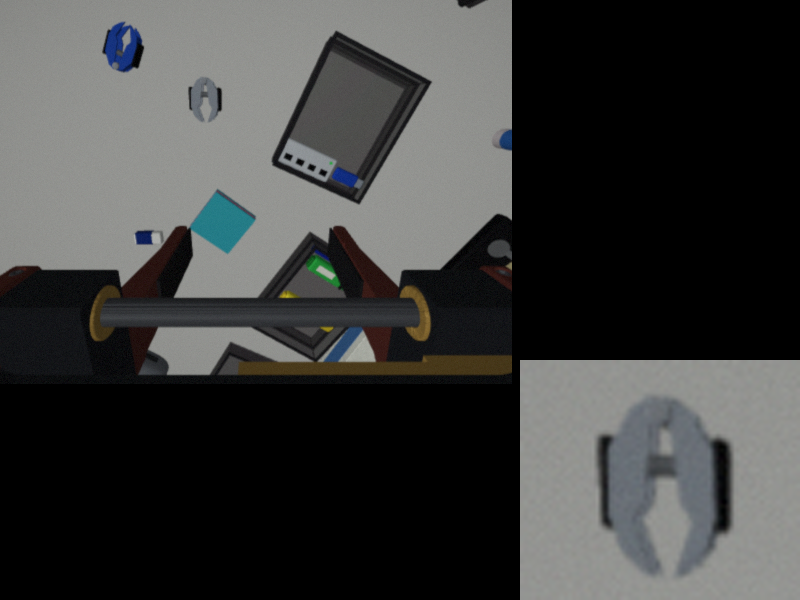

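The chrome remover is at (204,98), with its pivot up at (204,77), fangs down at (205,122), and pads at cols 189 and 222. Its blue decoy is at (123,47). The USB tray spans (337,32), (430,82), (360,202), (273,162), with the hub at its lower end.

Run:
```python
from h import *
d=load("w8"); g=lambda x,y:((x-520)/4+169,(y-360)/4+68)
ps={"piv":g(660,397),"fang":g(664,576),"padLt":g(599,435),"padLb":g(604,527),"padRt":g(730,440),"padRb":g(731,531)}
W={k:cast(d,v,14)[0][:2] for k,v in ps.items()}
for k,v in W.items(): print(k,v.round(1))
c=(W["piv"]+W["fang"])/2; v=W["fang"]-W["piv"]; print("centre by ends",c.round(1),"len",np.linalg.norm(v).round(1),"yaw",np.degrees(np.arctan2(v[1],v[0])).round(1))
L=(W["padLt"]+W["padLb"])/2;Rr=(W["padRt"]+W["padRb"])/2;u=Rr-L
print("pad centre",((L+Rr)/2).round(1),"w",np.linalg.norm(u).round(1),"closing yaw",np.degrees(np.arctan2(u[1],u[0])).round(1))
H,S,V=cv2.split(cv2.cvtColor(d["frame"],cv2.COLOR_RGB2HSV))
m=comp(V<110,box=(262,20,440,208)); quad(d,m,(52,))
```

```text
piv [366.4 342.2]
fang [391.5 290.7]
padLt [353.3 322. ]
padLb [366.6 295.9]
padRt [392.6 341.1]
padRb [405.5 315. ]
centre by ends [379.  316.5] len 57.3 yaw -64.1
pad centre [379.5 318.5] w 43.5 closing yaw 26.0
px [[335, 31], [431, 81], [358, 204], [272, 165]]
52 c [556.7 376.1] sides [130.4 171.2 129.7 170. ] ang [3.9, -86.6, -176.6, 93.7]
```

Run:
```python
from h import *
row((379.3,318.3,6),26)
```

```text
xyz, now yaw 27.9 [np.float64(94.6), np.float64(-74.2), np.float64(241.2), [(np.float64(-1.9), np.float64(0.033), 'j6?', np.float64(0.22))]]
```

```bash
python3 -m inch '[[[94.5,-74,180,0,0,0.033,75],[94.5,-74,180,0,0,0.033,75],[94.5,-74,180,0,0,0.033,75],[94.5,-74,180,0,0,0.033,75],[94.5,-74,180,0,0,0.033,75],[94.5,-74,195,0,0,0.033,75],[94.5,-74,195,0,0,0.033,75],[94.5,-74,195,0,0,0.033,75]]]'
python3 - <<'E'
from h import *
row((379.3,318.3,6),26)
E
```

```text
t: 15.15
ee_pos: [380.2, 318.5, 52.9]
orientation: [-1.663, -2.665, 0.001]
ft_force: [0.6, 0.4, 0.5]
width: 65.9
grasp_force: 0.0
xyz, now yaw 26.1 [np.float64(0.2), np.float64(-0.9), np.float64(46.9), [(np.float64(-0.1), np.float64(0.002), 'j6?', np.float64(0.22))]]
```

```bash
python3 -m inch '[[[0,-1,25,0,0,0,75],[0,-1,38,0,0,0,75],[0,-1,44,0,0,0,75],[0,-1,47,0,0,0,75],[0,-1,47,0,0,0,75],[0,-1,47,0,0,0,75],[0,-1,47,0,0,0,0],[0,-1,47,0,0,0,0],[0,-1,47,0,0,0,0],[0,-1,47,0,0,0,0],[0,-1,47,0,0,0,0],[0,-1,47,0,0,0,0],[0,-1,47,0,0,0,0],[0,-1,47,0,0,0,0]]]'
```

```text
t: 16.55
ee_pos: [379.4, 318.2, 6.1]
orientation: [1.662, 2.666, 0.0]
ft_force: [-0.1, -0.3, 5.4]
width: 41.8
grasp_force: 30.0
```

```bash
python3 -m inch '[[[0,0,-20,0,0,0,0],[0,0,-60,0,0,0,0],[0,0,-110,0,0,0,0],[0,0,-160,0,0,0,0],[0,0,-210,0,0,0,0],[0,0,-244,0,0,0,0],[0,0,-244,0,0,0,0],[0,0,-244,0,0,0,0]]]'
python3 - <<'E'
from h import *
row((609,-198,250),-18)
E
```

```text
t: 17.35
ee_pos: [379.2, 318.0, 249.9]
orientation: [1.662, 2.666, 0.001]
ft_force: [-0.7, -0.0, -1.5]
width: 42.1
grasp_force: 30.0
xyz, now yaw 26.1 [np.float64(-564.5), np.float64(-20.9), np.float64(-0.2), [(np.float64(-44.1), np.float64(0.77), 'j6?', np.float64(-0.02))]]
```

```bash
python3 -m inch '[[[-45,-2,0,0,0,0.06,0],[-90,-3,0,0,0,0.12,0],[-135,-5,0,0,0,0.18,0],[-180,-7,0,0,0,0.24,0],[-225,-8,0,0,0,0.3,0],[-270,-10,0,0,0,0.36,0],[-315,-12,0,0,0,0.42,0],[-360,-13,0,0,0,0.48,0],[-405,-15,0,0,0,0.54,0],[-450,-17,0,0,0,0.61,0],[-495,-18,0,0,0,0.67,0],[-535,-20,0,0,0,0.73,0],[-564,-21,0,0,0,0.77,0],[-564,-21,0,0,0,0.77,0],[-564,-21,0,0,0,0.77,0],[-564,-21,0,0,0,0.77,0]]]'
python3 - <<'E'
from h import *
d=cam("wrist"); np.save("w9.npy",d,allow_pickle=True); save(d,"w9")
E
```

```text
t: 18.95
ee_pos: [607.6, -196.4, 248.1]
orientation: [-2.538, -1.846, 0.003]
ft_force: [0.2, 0.2, -0.3]
width: 41.4
grasp_force: 30.0
```

View pics/w9.png

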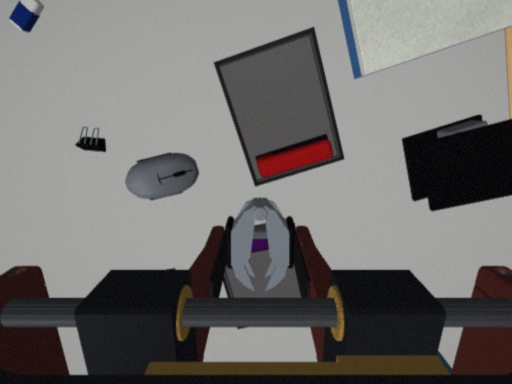

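The staple tray corners are (215,63), (314,28), (343,157), (256,186), with the red stapler at its lower end. The remover is held well. The mouse is at (162,176) with its wheel end to the right, and it's fully visible.

Run:
```python
from h import *
d=load("w9")
hsv=cv2.cvtColor(d["frame"],cv2.COLOR_RGB2HSV); H,S,V=cv2.split(hsv)
m=((V<110)|(S>150)).astype(np.uint8); m=comp(m>0,box=(208,22,350,192)); quad(d,m,(26,))
q=[(215,63),(314,28),(343,158),(256,186)]; w=cast(d,q,26)[:,:2]; print(w.mean(0),np.linalg.norm(w-np.roll(w,-1,0),axis=1).round(1))
print(hsv[176,150],hsv[215,160])
mm=comp((V<130),box=(115,140,208,210)); print(mm.sum())
for z in(0,12,20): print("mouse",z,rect(d,mm,z))
```

```text
px [[313, 27], [343, 159], [255, 185], [214, 62]]
26 c [ 658.1 -132. ] sides [170.4 128.7 169.1 129.2] ang [-90.5, 179.1, 89.7, -0.3]
[ 658.79321905 -132.84545502] [129.3 167.6 128.1 169.5]
[102  25 101] [ 60   3 167]
2643
mouse 0 [ 459.2 -165.7  115.1   65.4   -4.3]
mouse 12 [ 464.3 -164.4  111.7   63.5   -4.3]
mouse 20 [ 467.6 -163.5  109.5   62.2   -4.3]
```

Run:
```python
from h import *
row((658,-109,90),-0.5)
```

```text
xyz, now yaw -17.9 [np.float64(98.4), np.float64(21.2), np.float64(158.7), [(np.float64(17.4), np.float64(-0.304), 'j6?', np.float64(-0.17))]]
```

```bash
python3 -m inch '[[[98,21,50,0,0,-0.304,0],[98,21,90,0,0,-0.304,0],[98,21,130,0,0,-0.304,0],[98,21,150,0,0,-0.304,0],[98,21,158,0,0,-0.304,0],[98,21,158,0,0,-0.304,0],[98,21,158,0,0,-0.304,0]]]'
python3 - <<'E'
from h import *
row((658,-109,9.5),-0.5)
E
```

```text
t: 19.7
ee_pos: [660.1, -111.2, 94.0]
orientation: [2.231, 2.209, 0.002]
ft_force: [0.9, -0.1, -0.2]
width: 41.5
grasp_force: 30.0
xyz, now yaw -0.6 [np.float64(2.2), np.float64(-2.3), np.float64(84.5), [(np.float64(0.1), np.float64(-0.002), 'j6?', np.float64(-0.17))]]
```

```bash
python3 -m inch '[[[2,-2,40,0,0,0,0],[2,-2,60,0,0,0,0],[2,-2,72,0,0,0,0],[2,-2,78,0,0,0,0],[2,-2,81,0,0,0,0],[2,-2,83,0,0,0,0],[2,-2,83,0,0,0,0],[2,-2,83,0,0,0,0]]]'
```

```text
t: 20.5
ee_pos: [657.5, -108.9, 9.6]
orientation: [2.232, 2.21, 0.001]
ft_force: [-0.6, -0.4, -1.8]
width: 41.9
grasp_force: 30.0
```

```bash
python3 -m inch '[[[0,0,0.5,0,0,0,0],[0,0,0.8,0,0,0,0],[0,0,0.8,0,0,0,0]]]'
```

```text
t: 20.8
ee_pos: [657.5, -108.9, 9.1]
orientation: [2.232, 2.21, 0.001]
ft_force: [-1.5, 0.3, 5.5]
width: 41.6
grasp_force: 30.0
```

```bash
python3 -m inch '[[[0,0,0,0,0,0,66],[0,0,0,0,0,0,66],[0,0,0,0,0,0,66],[0,0,0,0,0,0,66],[0,0,0,0,0,0,66],[0,0,0,0,0,0,66],[0,0,-12,0,0,0,66],[0,0,-40,0,0,0,66],[0,0,-90,0,0,0,66],[0,0,-140,0,0,0,66],[0,0,-140,0,0,0,66],[0,0,-140,0,0,0,66]]]';  python3 - <<'E'
from h import *
row((446,-401,260),-42)
d=cam("wrist"); np.save("w10.npy",d,allow_pickle=True)
print(proj(d,[(658,-110,13)]))
E
```

```text
t: 22.0
ee_pos: [658.0, -109.0, 150.5]
orientation: [2.23, 2.208, 0.004]
ft_force: [-0.4, -0.8, -0.5]
width: 57.6
grasp_force: 0.0
xyz, now yaw -0.6 [np.float64(-294.2), np.float64(-208.7), np.float64(-110.1), [(np.float64(-41.4), np.float64(0.723), 'j6?', np.float64(-0.02))]]
[[259.57112447 185.70982865]]
```

```bash
python3 -m inch '[[[-294,-209,-110,0,0,0.723,100],[-294,-209,-110,0,0,0.723,100],[-294,-209,-110,0,0,0.723,100],[-294,-209,-110,0,0,0.723,100],[-294,-209,-110,0,0,0.723,100],[-294,-209,-110,0,0,0.723,100],[-294,-209,-110,0,0,0.723,100],[-294,-209,-110,0,0,0.723,100],[-294,-209,-110,0,0,0.723,100],[-294,-209,-110,0,0,0.723,100],[-294,-209,-110,0,0,0.723,100],[-294,-209,-110,0,0,0.723,100]]]';  python3 - <<'E'
from h import *
d=cam("wrist"); np.save("w11.npy",d,allow_pickle=True); f=d["frame"]; g=load("w10")["frame"]
c=proj(d,(389,-326,20))[0].astype(int); print(c, proj(d,[(553,-378,3)]))
x0=max(0,c[0]-35);y0=max(0,c[1]-35); print(x0,y0)
im=np.zeros((600,800,3),np.uint8); im[:384,:512]=f; k=cv2.resize(f[y0:y0+70,x0:x0+70],(280,280),interpolation=cv2.INTER_CUBIC); im[:280,520:]=k
k=cv2.resize(g[100:300,130:390],(364,280)); im[300:580,430:794]=k
cv2.imwrite("pics/w11.png",im[:,:,::-1])
E
```

```text
t: 23.25
ee_pos: [445.6, -399.2, 257.0]
orientation: [-2.867, -1.28, 0.001]
ft_force: [0.2, -0.3, -0.5]
width: 87.8
grasp_force: 0.0
[197 155] [[306.16172082 104.41331946]]
162 120
```

View pics/w11.png

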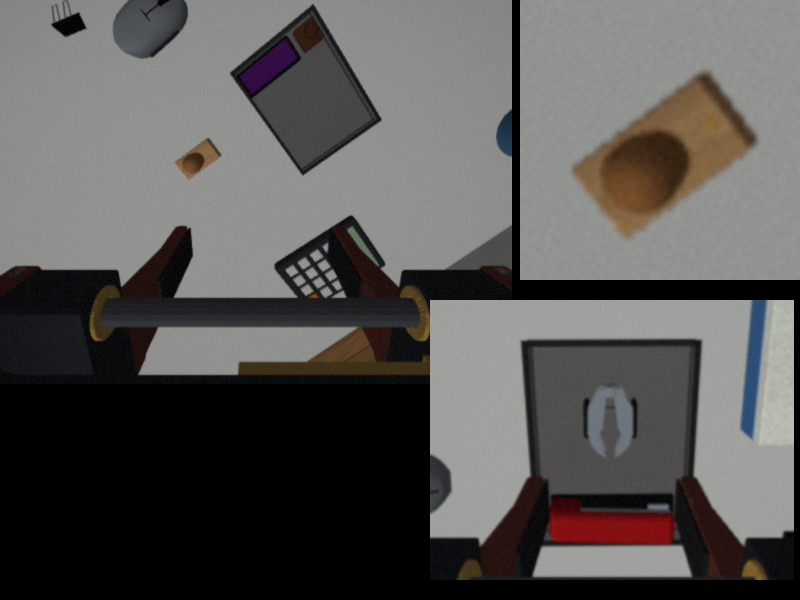

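The remover lies flat on the free floor, clear of the stapler. The stamp block is at (197,158) with its handle at (193,163). The stamp tray quad is (232,73), (313,6), (380,119), (304,174), with the ink pad and dark stamp at its upper (+y) end.

Run:
```python
from h import *
d=load("w11")
hsv=cv2.cvtColor(d["frame"],cv2.COLOR_RGB2HSV); H,S,V=cv2.split(hsv)
m=comp((S>60),box=(165,130,230,185)); print(m.sum())
for z in (0,12,23): print(z,rect(d,m,z))
g=lambda x,y:((x-520)/4+162,y/4+120)
print("block top",[cast(d,g(x,y),23)[0][:2].round(1) for x,y in [(572,170),(700,78),(749,146),(628,238)]],np.mean([cast(d,g(x,y),23)[0] for x,y in [(572,170),(700,78),(749,146),(628,238)]],0))
for z in(48,52): print("handle",cast(d,g(645,172),z)[0].round(1))
t=comp((V<110)|(S>90),box=(226,0,386,180)); quad(d,t,(26,))
mm=comp((V<130)&(H>80)&(S>15),box=(105,0,195,65)); print("mouse",rect(d,mm,12),rect(d,mm,20))
```

```text
923
0 [ 380.5 -329.1   65.8   33.    -7. ]
12 [ 383.9 -329.4   63.9   32.1   -7. ]
23 [ 387.  -329.6   62.2   31.2   -7. ]
block top [array([ 358.8, -311.7]), array([ 416.5, -319.4]), array([ 412.6, -348.1]), array([ 355.6, -342.7])] [ 385.88053071 -330.47728084   23.        ]
handle [ 385.6 -330.4   48. ]
handle [ 386.8 -330.5   52. ]
px [[313, 4], [381, 120], [302, 175], [230, 72]]
26 c [ 557.3 -369.1] sides [170.5 130.2 170.6 129.4] ang [-95.5, 174.5, 84.2, -5.5]
mouse [ 459.5 -169.6   98.7   65.5  -41.9] [ 460.2 -172.9   96.7   64.2  -41.9]
```

Run:
```python
from h import *
row((386,-330.4,110),-42)
```

```text
xyz, now yaw -41.9 [np.float64(11.5), np.float64(-90.2), np.float64(147.3), [(np.float64(-0.1), np.float64(0.002), 'j6?', np.float64(0.01))]]
```

```bash
python3 -m inch '[[[11.5,-90,50,0,0,0,70],[11.5,-90,100,0,0,0,70],[11.5,-90,130,0,0,0,70],[11.5,-90,147,0,0,0,70],[11.5,-90,147,0,0,0,70],[11.5,-90,147,0,0,0,70],[11.5,-90,147,0,0,0,70]]]'
python3 - <<'E'
from h import *
row((386,-330.4,40),-42)
d=cam("wrist"); H,S,V=cv2.split(cv2.cvtColor(d["frame"],cv2.COLOR_RGB2HSV)); c=proj(d,[(386,-330.4,48),(386,-330.4,23)]); print(c)
np.save("w12.npy",d,allow_pickle=True)
m=((S>60)&(H<20)&(V>40)).astype(np.uint8)
for y in range(150,235,8): 
    xs=np.where(m[y,200:320])[0]; print(y,(xs.min()+200,xs.max()+200) if len(xs) else None)
E
```

```text
t: 24.0
ee_pos: [387.7, -333.1, 112.9]
orientation: [2.867, 1.277, 0.002]
ft_force: [-0.0, -0.3, 0.8]
width: 61.9
grasp_force: 0.0
xyz, now yaw -42.0 [np.float64(0.9), np.float64(-3.3), np.float64(72.8), [(np.float64(-0.0), np.float64(0.0), 'j6?', np.float64(0.0))]]
[[256.1665415  205.34168447]
 [256.3799404  196.71075505]]
150 None
158 None
166 (np.int64(265), np.int64(273))
174 (np.int64(254), np.int64(278))
182 (np.int64(242), np.int64(283))
190 (np.int64(231), np.int64(288))
198 (np.int64(223), np.int64(279))
206 (np.int64(225), np.int64(268))
214 (np.int64(232), np.int64(266))
222 (np.int64(238), np.int64(243))
230 (np.int64(313), np.int64(313))
```

```bash
python3 -m inch '[[[0.5,-2.5,35,0,0,0,70],[0.5,-2.5,55,0,0,0,70],[0.5,-2.5,65,0,0,0,70],[0.5,-2.5,70,0,0,0,70],[0.5,-2.5,70,0,0,0,70],[0.5,-2.5,70,0,0,0,70]]]'
python3 - <<'E'
from h import *
row((386,-330.4,40),-42)
E
```

```text
t: 24.65
ee_pos: [385.1, -330.5, 42.0]
orientation: [2.869, 1.277, 0.001]
ft_force: [-0.4, -0.2, 0.7]
width: 61.2
grasp_force: 0.0
xyz, now yaw -42.0 [np.float64(0.7), np.float64(0.6), np.float64(2.0), [(np.float64(0.0), np.float64(-0.0), 'j6?', np.float64(0.0))]]
```

```bash
python3 -m inch '[[[0.7,0.6,1,0,0,0,50],[0.7,0.6,1,0,0,0,0],[0.7,0.6,1,0,0,0,0],[0.7,0.6,1,0,0,0,0],[0.7,0.6,1,0,0,0,0],[0.7,0.6,1,0,0,0,0],[0.7,0.6,1,0,0,0,0],[0.7,0.6,1,0,0,0,0],[0.7,0.6,1,0,0,0,0],[0.7,0.6,1,0,0,0,0],[0.7,0.6,1,0,0,0,0]]]'
```

```text
t: 25.75
ee_pos: [385.3, -329.8, 40.1]
orientation: [-2.87, -1.278, 0.0]
ft_force: [-0.5, 0.3, 2.8]
width: 24.2
grasp_force: 30.0
```

```bash
python3 -m inch '[[[0,0,-10,0,0,0,0],[0,0,-30,0,0,0,0],[0,0,-55,0,0,0,0],[0,0,-70,0,0,0,0],[0,0,-70,0,0,0,0],[0,0,-70,0,0,0,0]]]'
python3 - <<'E'
from h import *
row((555.3,-390,110),-40.5)
E
```

```text
t: 26.35
ee_pos: [385.3, -329.8, 110.3]
orientation: [2.869, 1.278, 0.0]
ft_force: [0.7, 0.2, -0.2]
width: 24.5
grasp_force: 30.0
xyz, now yaw -42.0 [np.float64(69.0), np.float64(166.6), np.float64(0.4), [(np.float64(1.5), np.float64(-0.026), 'j6?', np.float64(0.07))]]
```

```bash
python3 -m inch '[[[12,29,0,0,0,-0.026,0],[25,60,0,0,0,-0.026,0],[38,92,0,0,0,-0.026,0],[51,124,0,0,0,-0.026,0],[62,150,0,0,0,-0.026,0],[69,166.5,0,0,0,-0.026,0],[69,166.5,0,0,0,-0.026,0],[69,166.5,0,0,0,-0.026,0],[69,166.5,0,0,0,-0.026,0]]]'
python3 - <<'E'
from h import *
row((555.3,-390,43.5),-40.5)
d=cam("wrist"); np.save("w13.npy",d,allow_pickle=True)
print(proj(d,[(555.3,-390,95)]))
H,S,V=cv2.split(cv2.cvtColor(d["frame"],cv2.COLOR_RGB2HSV))
for y in (170,185,200,215,225):
    xs=np.where(((S>60)&(H<20)&(V>40))[y,200:320])[0]; print(y,(xs.min()+200,xs.max()+200) if len(xs) else None)
E
```

```text
t: 27.25
ee_pos: [553.7, -389.1, 109.1]
orientation: [-2.851, -1.314, 0.002]
ft_force: [-0.3, 0.2, -0.9]
width: 24.5
grasp_force: 30.0
xyz, now yaw -40.5 [np.float64(0.4), np.float64(2.0), np.float64(65.6), [(np.float64(0.0), np.float64(-0.0), 'j6?', np.float64(0.08))]]
[[262.63602143 230.04083422]]
170 None
185 (np.int64(273), np.int64(283))
200 (np.int64(251), np.int64(293))
215 (np.int64(229), np.int64(303))
225 (np.int64(217), np.int64(302))
```

Still upright and unrotated, so I'll lower it.

```bash
python3 -m inch '[[[0.4,1.5,30,0,0,0,0],[0.4,1.5,48,0,0,0,0],[0.4,1.5,58,0,0,0,0],[0.4,1.5,62,0,0,0,0],[0.4,1.5,64,0,0,0,0],[0.4,1.5,65,0,0,0,0],[0.4,1.5,65,0,0,0,0],[0.4,1.5,65,0,0,0,0]]]'
```

```text
t: 28.1
ee_pos: [557.0, -390.8, 45.8]
orientation: [2.852, 1.315, 0.001]
ft_force: [0.3, 0.1, -1.2]
width: 24.1
grasp_force: 30.0
```

```bash
python3 -m inch '[[[0,0,1,0,0,0,0],[0,0,1.8,0,0,0,0],[0,0,2.3,0,0,0,0],[0,0,2.3,0,0,0,0]]]'
```

```text
t: 28.5
ee_pos: [556.7, -390.6, 43.1]
orientation: [2.853, 1.315, 0.0]
ft_force: [-0.1, 0.3, 3.7]
width: 24.3
grasp_force: 30.0
```

```bash
python3 -m inch '[[[0,0,0,0,0,0,50],[0,0,0,0,0,0,50],[0,0,0,0,0,0,50],[0,0,0,0,0,0,50],[0,0,0,0,0,0,50],[0,0,0,0,0,0,50],[0,0,-12,0,0,0,50],[0,0,-40,0,0,0,50],[0,0,-90,0,0,0,50],[0,0,-140,0,0,0,50],[0,0,-140,0,0,0,50],[0,0,-140,0,0,0,50]]]';  python3 - <<'E'
from h import *
d=cam("wrist"); np.save("w14.npy",d,allow_pickle=True)
row((520,-160,200),86)
E
```

```text
t: 29.7
ee_pos: [557.4, -391.1, 185.3]
orientation: [2.85, 1.314, 0.003]
ft_force: [-0.6, -0.1, -1.2]
width: 43.9
grasp_force: 0.0
xyz, now yaw -40.5 [np.float64(151.5), np.float64(-177.3), np.float64(-16.8), [(np.float64(-53.5), np.float64(0.934), 'j6?', np.float64(1.32)), (np.float64(126.5), np.float64(-2.208), 'j6?', np.float64(-1.82))]]
```

```bash
python3 -m inch '[[[151,-177,-17,0,0,-2.208,100],[151,-177,-17,0,0,-2.208,100],[151,-177,-17,0,0,-2.208,100],[151,-177,-17,0,0,-2.208,100],[151,-177,-17,0,0,-2.208,100],[151,-177,-17,0,0,-2.208,100],[151,-177,-17,0,0,-2.208,100],[151,-177,-17,0,0,-2.208,100],[151,-177,-17,0,0,-2.208,100],[151,-177,-17,0,0,-2.208,100],[151,-177,-17,0,0,-2.208,100],[151,-177,-17,0,0,-2.208,100],[151,-177,-17,0,0,-2.208,100],[151,-177,-17,0,0,-2.208,100],[151,-177,-17,0,0,-2.208,100],[151,-177,-17,0,0,-2.208,100],[151,-177,-17,0,0,-2.208,100],[151,-177,-17,0,0,-2.208,100]]]';  python3 - <<'E'
from h import *
d=cam("wrist"); np.save("w15.npy",d,allow_pickle=True)
c=proj(d,(465,-164,15))[0]; print(c); c=c.astype(int)
H,S,V=cv2.split(cv2.cvtColor(d["frame"],cv2.COLOR_RGB2HSV))
b=(c[0]-60,max(0,c[1]-70),c[0]+60,min(c[1]+90,225))
for th in(120,130,140):
    m=comp((V<th),box=b); ys,xs=np.where(m); print(th,m.sum(),xs.min(),xs.max(),ys.min(),ys.max(),[rect(d,m,z) for z in(0,11,20)])
f=d["frame"][:,:,::-1].copy()
g=load("w14")["frame"][:,:,::-1]
cv2.imwrite("pics/w15.png",np.hstack([f[:260],g[:260]]).repeat(1,0)[:, :])
im=np.zeros((600,800,3),np.uint8); im[:260,:512]=f[:260]; k=cv2.resize(f[b[1]:b[3],b[0]:b[2]],None,fx=2.3,fy=2.3,interpolation=cv2.INTER_CUBIC)[:598,:287]; im[:k.shape[0],513:513+k.shape[1]]=k
im[300-30:600,:400]=cv2.resize(g[60:300,100:420],None,fx=1.25,fy=1.375)[:330,:400]
cv2.imwrite("pics/w15.png",im); print(b)
E
```

```text
t: 31.55
ee_pos: [519.7, -160.6, 199.1]
orientation: [-0.113, -3.138, -0.001]
ft_force: [-0.2, 0.9, 0.3]
width: 88.1
grasp_force: 0.0
[253.87459208 132.9546619 ]
120 3602 229 279 91 174 [array([ 467.8, -164.5,  104. ,   64.9,   -4.1]), array([ 466.9, -164.2,  100.8,   62.9,   -4.1]), array([ 466.2, -163.9,   98.3,   61.3,   -4.1])]
130 3685 229 279 91 175 [array([ 468.5, -164.5,  105.4,   64.9,   -4.1]), array([ 467.6, -164.2,  102.2,   62.9,   -4.1]), array([ 466.8, -164. ,   99.6,   61.3,   -4.1])]
140 3754 228 280 90 175 [array([ 468. , -164. ,  106.6,   65.7,   -4.4]), array([ 467.1, -163.7,  103.4,   63.7,   -4.4]), array([ 466.3, -163.5,  100.7,   62.1,   -4.4])]
(np.int64(193), np.int64(62), np.int64(313), np.int64(222))
```

Mouse is at (467, -164) with yaw -4.1°, and the measured size matches. Moving in.

```bash
python3 - <<'E'
from h import *
row((467,-164,10),85.9)
E
python3 -m inch '[[[53,0,50,0,0,0,100],[53,0,100,0,0,0,100],[53,0,125,0,0,0,100],[53,0,130,0,0,0,100],[53,0,130,0,0,0,100],[53,0,130,0,0,0,100]]]'
python3 - <<'E'
from h import *
row((467,-164,10),85.9)
E
```

```text
xyz, now yaw 85.9 [np.float64(52.3), np.float64(-7.1), np.float64(189.3), [(np.float64(-180.0), np.float64(3.142), 'j6?', np.float64(1.28)), (np.float64(-0.0), np.float64(0.0), 'j6?', np.float64(-1.86))]]
t: 32.2
ee_pos: [469.1, -157.6, 71.4]
orientation: [0.11, 3.137, -0.001]
ft_force: [-0.7, 0.5, 0.3]
width: 87.5
grasp_force: 0.0
xyz, now yaw 86.0 [np.float64(1.8), np.float64(-6.5), np.float64(61.4), [(np.float64(-180.1), np.float64(3.143), 'j6?', np.float64(1.28)), (np.float64(-0.1), np.float64(0.002), 'j6?', np.float64(-1.86))]]
```

```bash
python3 -m inch '[[[1.5,-6.5,10,0,0,0,100],[1.5,-6.5,30,0,0,0,100],[1.5,-6.5,45,0,0,0,100],[1.5,-6.5,55,0,0,0,100],[1.5,-6.5,59,0,0,0,100],[1.5,-6.5,60,0,0,0,100],[1.5,-6.5,60,0,0,0,100],[1.5,-6.5,60,0,0,0,0],[1.5,-6.5,60,0,0,0,0],[1.5,-6.5,60,0,0,0,0],[1.5,-6.5,60,0,0,0,0],[1.5,-6.5,60,0,0,0,0],[1.5,-6.5,60,0,0,0,0],[1.5,-6.5,60,0,0,0,0]]]'
```

```text
t: 33.6
ee_pos: [465.4, -163.5, 10.0]
orientation: [0.11, 3.139, -0.0]
ft_force: [0.1, 0.7, 4.3]
width: 59.8
grasp_force: 30.0
```

```bash
python3 -m inch '[[[0,0,-10,0,0,0,0],[0,0,-35,0,0,0,0],[0,0,-70,0,0,0,0],[0,0,-100,0,0,0,0],[0,0,-120,0,0,0,0],[0,0,-120,0,0,0,0],[0,0,-120,0,0,0,0]]]';  python3 - <<'E'
from h import *
row((554,397,130),93.6)
E
```

```text
t: 34.3
ee_pos: [465.1, -163.4, 129.8]
orientation: [0.11, 3.139, -0.0]
ft_force: [-0.7, 0.2, -1.8]
width: 59.8
grasp_force: 30.0
xyz, now yaw 86.0 [np.float64(-49.6), np.float64(565.2), np.float64(-0.3), [(np.float64(-172.4), np.float64(3.009), 'j6?', np.float64(2.11)), (np.float64(7.6), np.float64(-0.133), 'j6?', np.float64(-1.04))]]
```

```bash
python3 -m inch '[[[-2,20,0,0,0,0,0],[-5,55,0,0,0,-0.01,0],[-9,100,0,0,0,-0.02,0],[-13,145,0,0,0,-0.03,0],[-17,190,0,0,0,-0.04,0],[-21,235,0,0,0,-0.05,0],[-25,280,0,0,0,-0.06,0],[-29,325,0,0,0,-0.07,0],[-33,370,0,0,0,-0.085,0],[-37,415,0,0,0,-0.1,0],[-41,460,0,0,0,-0.11,0],[-45,505,0,0,0,-0.12,0],[-48,540,0,0,0,-0.133,0],[-49.5,560,0,0,0,-0.133,0],[-49.5,565,0,0,0,-0.133,0],[-49.5,565,0,0,0,-0.133,0],[-49.5,565,0,0,0,-0.133,0],[-49.5,565,0,0,0,-0.133,0]]]';  python3 - <<'E'
from h import *
row((554,397,39.5),93.6)
E
```

```text
t: 36.1
ee_pos: [553.9, 395.2, 129.3]
orientation: [0.097, -3.139, 0.001]
ft_force: [-1.1, -0.7, -1.3]
width: 59.7
grasp_force: 30.0
xyz, now yaw 93.6 [np.float64(-0.3), np.float64(1.9), np.float64(89.8), [(np.float64(-180.0), np.float64(3.142), 'j6?', np.float64(2.11)), (np.float64(0.0), np.float64(-0.0), 'j6?', np.float64(-1.03))]]
```

```bash
python3 -m inch '[[[0,2,40,0,0,0,0],[0,2,65,0,0,0,0],[0,2,78,0,0,0,0],[0,2,85,0,0,0,0],[0,2,87.5,0,0,0,0],[0,2,88.5,0,0,0,0],[0,2,88.5,0,0,0,0],[0,2,88.5,0,0,0,0]]]'
```

```text
t: 36.9
ee_pos: [554.5, 399.1, 42.3]
orientation: [-0.099, 3.139, 0.001]
ft_force: [0.4, 0.4, -1.3]
width: 59.6
grasp_force: 30.0
```

```bash
python3 -m inch '[[[0,-1,1.2,0,0,0,0],[0,-1,2.2,0,0,0,0],[0,-1,3,0,0,0,0],[0,-1,3,0,0,0,0]]]'
```

```text
t: 37.3
ee_pos: [554.1, 397.7, 39.0]
orientation: [-0.099, 3.14, -0.0]
ft_force: [-2.5, -1.3, 4.8]
width: 59.9
grasp_force: 30.0
```

```bash
python3 -m inch '[[[0,0,0,0,0,0,82],[0,0,0,0,0,0,82],[0,0,0,0,0,0,82],[0,0,0,0,0,0,82],[0,0,0,0,0,0,82],[0,0,-10,0,0,0,82],[0,0,-40,0,0,0,82],[0,0,-90,0,0,0,82],[0,0,-140,0,0,0,82],[0,0,-180,0,0,0,82],[0,0,-180,0,0,0,82],[0,0,-180,0,0,0,82]]]';  python3 - <<'E'
from h import *
w=cam("wrist")["frame"]; s=cam("side")["frame"]; g=load("w14")["frame"]
im=np.zeros((600,800,3),np.uint8); im[:288,:384]=cv2.resize(w,(384,288)); im[:288,400:784]=cv2.resize(g,(384,288))
im[295:600,:520]=cv2.resize(s[105:340,190:420],(520,531))[:305]; im[295:600,530:800]=cv2.resize(s[240:340,290:420],(270,208*305//208))
cv2.imwrite("pics/fin.png",im[:,:,::-1])
E
```

```text
t: 38.5
ee_pos: [554.4, 398.0, 220.1]
orientation: [-0.099, 3.138, 0.002]
ft_force: [-0.8, -0.7, -0.5]
width: 72.0
grasp_force: 0.0
```

View pics/fin.png

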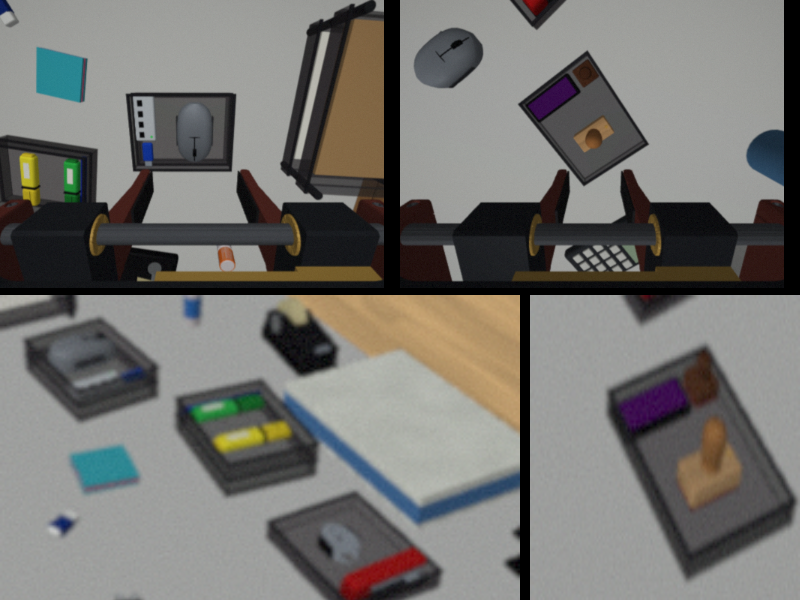

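The final picture shows all four items flat in their own trays and clear of walls and contents: mouse (195,130), stamp (594,135), highlighter (250,438) and remover (340,543). The pad hasn't moved, and the arm is clear of everything.

```bash
python3 -c "from workcell import ctrl; print(ctrl.close_job())"
```

```text
the job is handed in; nothing more can be done
None
```

Job handed in at about 38.6 s: the highlighter, staple remover, stamp and mouse each stand flat on the free floor of their own trays, and the note pad was not touched.

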